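Open the iris ring of the inspection camera

TASK

Get the upward-looking inspection camera ready for checking mugs: lift the cap off its lens and lay it in the round tray the way it sat, open side down, then turn the slim iris ring clockwise, seen from above, all the way to its stop. Feel for the stop and ease off there, so that the lens barrel does not twist in its mount; keep off the wider ring below and the narrower ring above, and leave the other things on the table where they are.

Things in the scene. Friction and masses are not known exactly. Their poses are not given: they have to be found in the camera images.
- camera: Camera fixed to the table, looking straight up. Origin: on its vertical axis at the table. Plate 100x100x10 mm, head 60x60 mm to 46 mm height, then the lens, rings of one grey: wide lower ring 68 mm across (51 to 67 mm height), neck 44 mm across, slim iris ring 58 mm across (72 to 82 mm), upper ring 52 mm across (84 to 97 mm), front tube 44 mm across to 116 mm.
- ring_centre (a point): Centre of the slim round iris ring (58 mm across, 10 mm tall), on the lens axis, 77 mm above the table. It turns about the vertical against about 0.1 N m and stays where left. It starts 30 to 70 degrees short of its stop, which lies clockwise seen from above, is unmarked and can only be felt as a sharp rise of the turning moment.
- lower_ring: Wide clamped ring directly below the iris ring, 68 mm across, its top face 5 mm under the iris ring's lower edge. Origin on the lens axis at table height. It belongs to the barrel. Not to be touched.
- upper_ring: Narrower clamped ring above the iris ring, 52 mm across, 84 to 97 mm above the table (3 mm inside the iris ring all round). Origin on the lens axis at table height. It belongs to the barrel. Not to be touched.
- barrel_rim (a point): Point on the rim of the wide lower ring, 34 mm from the lens axis, 66 mm above the table. It moves only if the whole barrel is twisted in its mount, which slips at about 0.8 N m: 0.25 to 0.5 N m against the iris ring's stop is right. Its bearing differs each time and says nothing about the iris ring.
- glass_top (a point): Middle of the domed front glass, sunk some 4 mm in the front tube. Turning the iris ring clockwise lifts it by 1 mm per radian (1.4 mm over the ring's whole travel) to 111.9 mm above the table at the stop: a sign that the ring is home, but much too little to steer by.
- cap: Black slip-on lens cap, round, 54 mm across, 20 mm tall, open below, 40 g, sitting loosely on the front tube (1.5 mm play all round; its skirt goes down 16 mm over the tube). Origin: centre of its lower edge, 100 mm above the table at the start; z up.
- tray_floor (a point): Centre of the inner floor of the fixed round steel tray, 4 mm above the table. Tray 116 mm across, rim 9 mm high, floor 108 mm across.
- marker: Bystander: capped marker pen lying flat, 17x127x19 mm, between camera and tray, its long side along its y axis. Origin: centre of underside.
- tape: Bystander: roll of brown packing tape lying flat, 97 mm across, 48 mm tall, behind, stuck to the table. Origin: centre of underside.
- gift: Bystander: small blue printed gift carton standing upright, 61x73x88 mm, at the left. Origin: centre of underside.
- carton: Bystander: small printed carton lying flat, 66x111x48 mm, at the right. Origin: centre of underside.
Things that resemble listed ones, but are neither listed nor needed, are in the scene too. Of the things that look like the cap, the larger one is meant. Leave any red look-alike of the part that bears tray_floor alone.

How it is judged:
By the outcome, as a careful person would: the job done as asked, in the order asked, and still so for the second after the job is handed in, with the robot touching nothing.
It also fails if it takes over 67 s, if anything falls off the work surface, if the arm or the gripper's body presses on something with over 40 N, if the wrist force passes 120 N, or if a joint passes its speed limit or range.

ROBOT

A 6-joint arm with a two-finger parallel gripper is mounted at the origin on a cart in front of the work surface, level with it; the furniture and walls round the work are solid. World frame = base frame: x ahead of the robot, y to its left, z up, the work surface at z = 0. Lengths are in mm, angles in rad, forces in N, time in s.
With the tool pointing down it reaches from about 400 to 925 mm from the base axis. Payload 12.5 kg.
Tool frame: the origin (TCP) lies where the fingers leave the gripper's body, on its centre line; the fingertips stand 78 mm ahead of it and the grasp point (between the pads) lies 59 mm ahead of it (env.nose_length is the distance from the TCP to the fingertips, in mm); z points along the fingers, y is the line along which they close (so a half turn about z gives the same grasp; the last joint's range is limited). The gripper opens to 95 mm and grips with 3 to 60 N. Pads are 20 mm wide; open, the fingers measure 119 mm over their backs; the gripper's body (75 mm by 180 mm) begins 59 mm behind the grasp point.
Start: joints at [-1.374, 0.491, 1.559, -0, 1.092, -0.106], TCP at [186.393, -596.57, 292.261] pointing down, gripper open.
Joint ranges: [-3.1, 3.1], [-0.84, 2.19], [0.05, 2.79], [-1.13, 4.28], [0.06, 2.93], [-2.69, 2.69]. Speed limits (rad/s): [2.22, 2.22, 2.79, 3.14, 3.14, 3.14].

INTERFACE

Orientations are given as [roll, pitch, yaw] about the fixed x, y, z axes, in that order (R = Rz(yaw) Ry(pitch) Rx(roll)).
In Python, from cell import env gives the robot as it stands. The module is installed in compiled form; this text tells all that it offers.
- The arm moves only by the tool send_rows, never from a script. Its argument "series" is text: rows parted by semicolons, each of 6 numbers parted by spaces: the shift along the tool's x, y, z as a fraction of full scale, then the turn, a rotation vector about the tool's x, y, z as a fraction of full scale. A call has 1 to 5 rows; each row shifts and turns the commanded pose from where the row before left it, along the tool's axes as they then stand; what a row does not reach is not made up. Full scale, the value 1, is 60 mm for a shift and 10 degrees for a turn. A row lasts 1/8 s, in which the tool goes at most 62.5 mm and 10.7 degrees, less where a joint would pass 70% of its speed; a pose out of reach is approached as far as the arm can. A call with a number of a shift or a turn outside -1 to 1 is refused whole. A call with a gripper value outside its range is refused whole. "fingers" is the opening, from 0 (shut) to 1 (fully open), set as the call begins (left out, the last holds). The fingers move at their own pace and stop on an object; the grip force is fixed at half the most. Time passes only in rows, so rows that do not move let the fingers close. It gives the time, the measured TCP pose, the force, the opening and the grip force at its end, in the units of the state.
- env.state(): the state, without advancing time (a new reading comes with each control period).
- env.read_camera(name): name is "side" or "top" or "wrist"; returns a dict with "color" (480x640x3 uint8, red, green, blue), "z_map" (480x640 float32, mm along the optical axis (not along the pixel's ray), 0 where there is no reading), "fovy" (degrees; the focal length in pixels is half the picture's height over the tangent of half this angle, whatever the lens; pixels are square), "cx", "cy" (the principal point, pixels), "distortion" ([k1, k2, p1, p2, k3] as OpenCV has them; the pictures are not rectified), "R" (3x3) and "t" (3): a world point X has camera coordinates R X + t. Camera axes: x right, y down, z forward; pixel columns grow to the right and rows downward; lengths in mm; the calibration is good to about 2 mm. A picture is of the moment at which its call begins.
- env.job_done(): hands the job in; it is judged then, once.
The state is a dict: "t": time; "joints": joint angles; "qvel": joint speeds; "tau": joint torques, N m; "eef_pos": TCP position; "tcp_rot": TCP orientation; "ft_force": force on the tool from outside, world axes, zero at the start; "moment": the same for the moment, N m; "opening": opening from 0.0 (shut) to 1.0 (fully open); "grip_force": force on a finger pad.
Only numpy, scipy, OpenCV 4.12 (cv2) and the standard library are available. Lean on these libraries where they do the work, as an engineer would, in place of code of your own. Each camera call takes 0.05 s, during which the arm holds its last target. There are 200 camera calls.

## Working session

There is one attempt and no reset: what is moved stays moved. The work goes in short steps, Python scripts to look and compute and a tool call to move; the robot and the scene stay as the last step left them, time stands still between calls to the robot, and variables do not carry over. Pictures are saved under pics/ and viewed, at most 10 in all, crops included, and the job is handed in when it is done.

Besides the shell and the picture viewer there is one more tool, called after "Emit:" by a JSON object that holds its "api" and its "payload". send_rows: Moves the arm, as the interface text tells. Shift numbers are shares of 60 mm and turn numbers shares of 10 degrees, none past 1 either way. Its arguments: {"type":"object","properties":{"series":{"type":"string"},"fingers":{"type":"number"}},"required":["series"]}

```bash
mkdir -p pics
cat > h.py <<'E'
import numpy as np, cv2
from cell import env
def cam(n):
    d=env.read_camera(n); f=240/np.tan(np.radians(d['fovy'])/2)
    d['K']=np.array([[f,0,d['cx']],[0,f,d['cy']],[0,0,1.]]); d['D']=np.array(d['distortion'],float)
    d['R']=np.array(d['R']); d['t']=np.array(d['t']); return d
def save(d,name): cv2.imwrite('pics/'+name,d['color'][:,:,::-1])
def ray(d,uv):
    p=cv2.undistortPoints(np.array(uv,float).reshape(-1,1,2),d['K'],d['D']).reshape(-1,2)
    v=np.c_[p,np.ones(len(p))]@d['R']; return -d['R'].T@d['t'],v
def plane(d,uv,z):
    c,v=ray(d,uv); return c+v*((z-c[2])/v[:,2])[:,None]
def depthpts(d,uv):
    uv=np.array(uv,float).reshape(-1,2); c,v=ray(d,uv)
    return c+v*np.array([d['z_map'][int(round(y)),int(round(x))] for x,y in uv])[:,None]
E
python3 - <<'E'
from h import *
for n in('top','side','wrist'):
    d=cam(n); save(d,n+'0.png'); print(n,d['fovy'],-d['R'].T@d['t'],d['R'].round(2).tolist(),d['D'])
s=env.state(); print(s)
E
```

```text
top 55.54199697553939 [ 339.30374105  -54.61676091 1027.89361167] [[0.01, -1.0, -0.03], [-0.98, 0.0, -0.18], [0.18, 0.03, -0.98]] [-0.04570515  0.          0.          0.          0.        ]
side 53.852046223981965 [516.26102786 779.59361583 646.87652816] [[-1.0, 0.01, -0.0], [0.01, 0.55, -0.84], [-0.01, -0.84, -0.55]] [-0.01922556  0.          0.          0.          0.        ]
wrist 69.60424209670765 [ 249.32482785 -576.76372038  384.22934356] [[0.3, -0.95, -0.0], [-0.93, -0.29, 0.24], [-0.23, -0.07, -0.97]] [-0.03126416  0.          0.          0.          0.        ]
{'t': 0.15, 'joints': array([-1.37358635e+00,  4.91389550e-01,  1.55927641e+00, -2.04261259e-06,
        1.09169639e+00, -1.05586049e-01]), 'qvel': array([-0.00028418, -0.00152686, -0.00167803, -0.00091597, -0.00131731,
        0.00014583]), 'tau': array([ 1.72017728e-03, -6.12896419e+01, -2.58277917e+01,  6.92193280e-02,
        4.73129936e-02, -5.71481507e-05]), 'eef_pos': array([ 186.37871649, -596.45803231,  291.82694692]), 'tcp_rot': array([-3.14082705e+00, -7.93169465e-05,  3.02796939e-01]), 'ft_force': array([-1.05217164, -0.1821331 , -0.23000798]), 'moment': array([-0.00869621, -0.05083759, -0.01591134]), 'grip_force': 0.0, 'opening': 1.004532462442317}
```

View pics/top0.png

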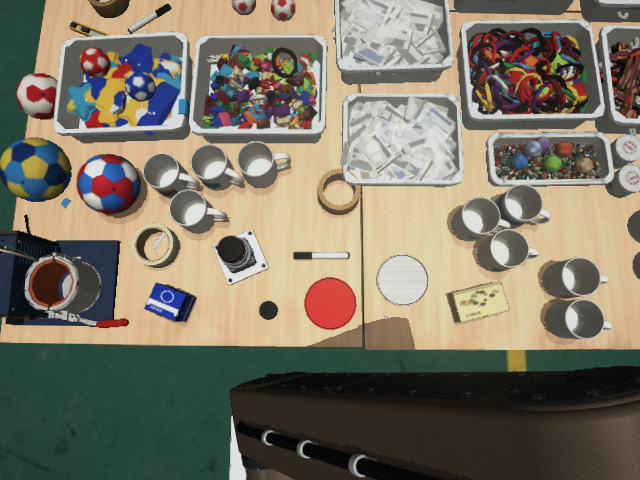

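View pics/side0.png

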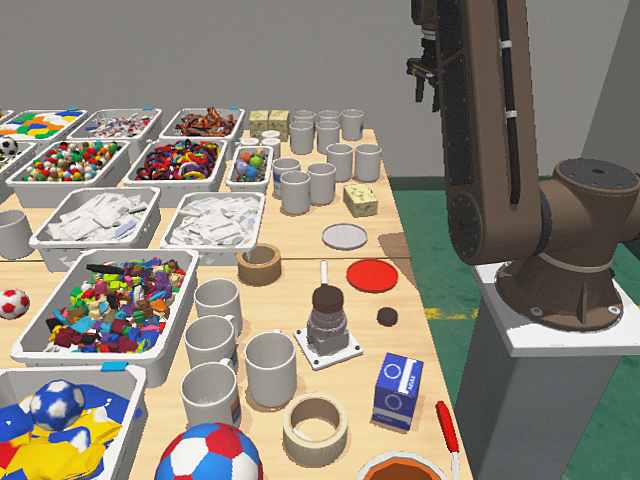

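The top view shows the lens with its cap at (233,247), the steel tray at (402,280), the red tray at (330,303), the small cap at (268,310), the marker at (321,255), the gift at (171,302) and the carton at (478,301). In the side view the cap is at (327,298) and the steel tray at (345,236).

```bash
cat > m.py <<'E'
from h import *
T=cam('top');S=cam('side')
def blob(d,mask,seed):
    n,l,st,c=cv2.connectedComponentsWithStats(mask.astype(np.uint8)); k=l[seed[1],seed[0]]; return l==k,st[k],c[k],k
def tri(a,ua,b,ub):
    c1,v1=ray(a,ua);c2,v2=ray(b,ub);v1=v1[0];v2=v2[0]
    s=np.linalg.lstsq(np.c_[v1,-v2],c2-c1,rcond=None)[0];p,q=c1+s[0]*v1,c2+s[1]*v2
    return (p+q)/2,np.linalg.norm(p-q)
# depth-based masks
def cloud(d,x0,y0,x1,y1):
    u,v=np.meshgrid(np.arange(x0,x1),np.arange(y0,y1)); uv=np.c_[u.ravel(),v.ravel()]
    return uv,depthpts(d,uv)
for n,d,b in(('top',T,(205,225,275,285)),('side',S,(300,275,355,335))):
    uv,P=cloud(d,*b); zt=P[:,2].max(); m=P[:,2]>112; c=d['color'][uv[:,1],uv[:,0]].max(1)
    m&=P[:,2]>115
    print(n,'cap top px',np.round(cv2.minEnclosingCircle(uv[m].astype(np.float32)),1) if 0 else uv[m].mean(0), P[m].mean(0),zt,m.sum(), P[m].max(0)-P[m].min(0))
    if n=='top': ut=uv[m].mean(0)
    else: us=uv[m].mean(0)
print('cap tri',tri(T,ut,S,us))
cs=[]
for d,seed in((T,(402,280)),(S,(345,236))):
    h=cv2.cvtColor(d['color'],cv2.COLOR_RGB2HSV); m,st,c,k=blob(d,h[:,:,1]<45,seed)
    cn=max(cv2.findContours(m.astype(np.uint8),cv2.RETR_EXTERNAL,cv2.CHAIN_APPROX_NONE)[0],key=len)
    e=cv2.fitEllipse(cn); print('tray',st,e,plane(d,[e[0]],9)); cs.append(e[0])
print(tri(T,cs[0],S,cs[1]))
for n,p in dict(red=(330,303),small=(268,310),marker1=(296,255),marker2=(347,255),gift=(171,302),tape=(155,245),tape2=(339,190)).items(): print(n,depthpts(T,[p]).round())
E
python3 m.py
```

```text
top cap top px [229.77101968 248.55813953] [489.82689263 141.26476509 150.47547334] 1027.8936116676693 559 [181.60460776 229.12994978 912.83782985]
side cap top px [328.08034188 296.2974359 ] [497.51783541 163.34714886 130.5970737 ] 646.8765281561205 585 [ 53.57805286 658.70801411 531.83240797]
cap tri (array([495.83066559, 148.06660908, 116.74057064]), np.float64(2.00516370508352))
tray [ 377  254   52   52 2091] ((402.50836181640625, 279.38360595703125), (49.9356803894043, 51.51592254638672), 124.85935974121094) [[ 443.22632952 -218.48827479    9.        ]]
tray [322 223  45  27 967] ((344.18621826171875, 236.0364227294922), (26.106224060058594, 44.69501876831055), 92.17037963867188) [[ 446.91331549 -212.66597844    9.        ]]
(array([ 445.07208465, -219.47212563,    4.32275458]), np.float64(2.7544781156229527))
red [[391. -57.   5.]]
small [[374.  80.  15.]]
marker1 [[497.  19.  20.]]
marker2 [[497. -95.  16.]]
gift [[387. 276.  82.]]
tape [[523. 351.  -0.]]
tape2 [[654. -78.  -1.]]
```

View pics/wrist0.png

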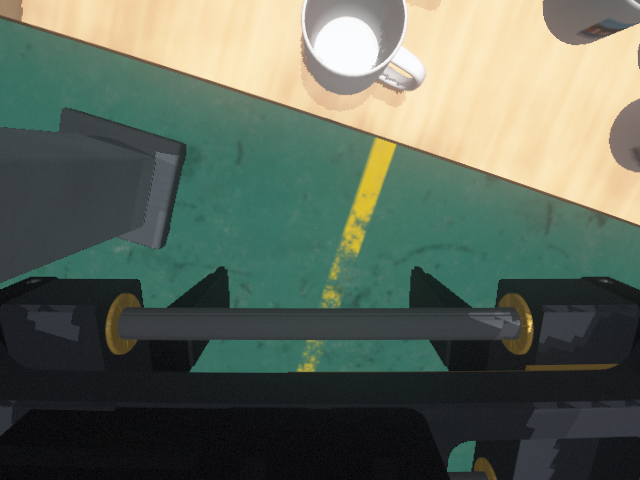

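The wrist view shows only floor and a mug, as the arm is off to the right. I'll go above the lens next.

Emit:
{"api": "send_rows", "payload": {"series": ".81 -.61 0 0 0 0;.81 -.61 0 0 0 0;.81 -.61 0 0 0 0;.81 -.61 0 0 0 0;.81 -.61 0 0 0 0", "fingers": 1}}

```text
t: 0.88
eef_pos: [364.6, -347.8, 292.4]
tcp_rot: [3.141, -0.0, 0.302]
ft_force: [0.4, -1.2, -0.2]
opening: 0.999
grip_force: 0.0
```

Emit:
{"api": "send_rows", "payload": {"series": ".81 -.61 0 0 0 0;.47 -.83 0 0 0 0;.47 -.83 0 0 0 0;.47 -.83 0 0 0 0;.47 -.83 0 0 0 0"}}

```text
t: 1.5
eef_pos: [447.7, -74.5, 292.4]
tcp_rot: [3.141, -0.0, 0.303]
ft_force: [0.7, -0.1, 0.6]
opening: 0.998
grip_force: 0.0
```

Emit:
{"api": "send_rows", "payload": {"series": ".47 -.83 0 0 0 0;.47 -.83 0 0 0 0;.47 -.83 0 0 0 0;.4 -.7 0 0 0 0;0 0 0 0 0 0"}}

```text
t: 2.12
eef_pos: [494.2, 141.4, 292.0]
tcp_rot: [-3.141, -0.0, 0.307]
ft_force: [0.5, -0.7, 1.1]
opening: 0.998
grip_force: 0.0
```

```bash
cat > m2.py <<'E'
from h import *
import sys
d=cam('wrist'); save(d,sys.argv[1]); s=env.state(); print(s['t'],s['eef_pos'],s['tcp_rot'],s['joints'].round(2))
u,v=np.meshgrid(np.arange(0,640,2),np.arange(0,480,2)); uv=np.c_[u.ravel(),v.ravel()]
P=depthpts(d,uv); m=(d['z_map'][uv[:,1],uv[:,0]]>150)&(P[:,2]>114)&(P[:,2]<130)
if m.sum():
    k=uv[m]; print('px',k.mean(0),k.min(0),k.max(0),P[m].mean(0),P[m].min(0),P[m].max(0))
E
python3 m2.py w1.png
```

```text
2.175 [493.92223052 139.93786956 291.94865596] [3.14147163e+00 4.39212491e-04 3.05520770e-01] [ 0.15  0.33  1.83 -0.    0.98  1.41]
px [311.95555556 236.65333333] [278 202] [346 270] [497.51623614 148.11890541 119.80570124] [469.89657135 120.43272063 114.08687849] [523.44814201 175.21908636 122.13070018]
```

View pics/w1.png

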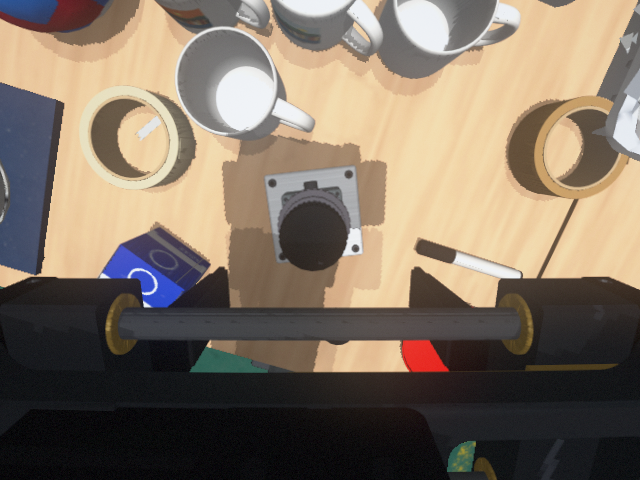

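The wrist view shows the cap disk centred at (313,237) with an unobstructed surround; the gift is at left and the marker at right. I'll move closer and take a second look.

Emit:
{"api": "send_rows", "payload": {"series": ".09 -.12 .4 0 0 0;0 0 .45 0 0 0;0 0 0 0 0 0;0 0 0 0 0 0"}}

```text
t: 2.68
eef_pos: [497.4, 146.6, 242.1]
tcp_rot: [3.141, -0.001, 0.302]
ft_force: [0.8, -0.3, -0.1]
opening: 1.003
grip_force: 0.0
```

```bash
python3 m2.py w2.png
python3 - <<'E'
from h import *
for n,b in(('top',(205,225,275,285)),('side',(300,275,355,335))):
    d=cam(n);u,v=np.meshgrid(np.arange(b[0],b[2]),np.arange(b[1],b[3])); uv=np.c_[u.ravel(),v.ravel()];P=depthpts(d,uv)
    m=(P[:,2]>114)&(P[:,2]<126)&(d['z_map'][uv[:,1],uv[:,0]]>0);print(n,m.sum(),P[m].mean(0),P[m].min(0),P[m].max(0))
E
```

```text
2.725 [497.47171715 146.83565749 242.25491859] [ 3.14127451e+00 -1.38588838e-03  3.02088975e-01] [ 0.16  0.4   1.88 -0.    0.86  1.43]
px [316.62691131 260.32874618] [276 220] [358 300] [497.8494179  148.24789348 119.79388527] [470.3430174  121.26204441 114.0778837 ] [523.93470393 175.21862198 122.07951856]
top 189 [487.98162232 135.33630349 119.16754104] [468.76400054 121.23288216 114.00750748] [514.34098389 148.19026323 122.97286008]
side 524 [498.88743351 154.19528068 120.51097615] [471.00206821 120.76847907 114.07745819] [524.70765206 175.81471494 123.59697674]
```

The second view agrees: the cap centre is at (497.5,148.3) with its top at 120. I'll descend and grip.

Emit:
{"api": "send_rows", "payload": {"series": "0 -.022 .4 0 0 0;0 0 .4 0 0 0;0 0 .22 0 0 0;0 0 0 0 0 0;0 0 0 0 0 0"}}

```text
t: 3.45
eef_pos: [497.1, 148.6, 180.8]
tcp_rot: [3.141, -0.001, 0.303]
ft_force: [-0.1, 0.7, 1.0]
opening: 0.996
grip_force: 0.0
```

Emit:
{"api": "send_rows", "payload": {"series": "0 0 0 0 0 0;0 0 0 0 0 0;0 0 0 0 0 0;0 0 0 0 0 0;0 0 0 0 0 0", "fingers": 0.4}}

```text
t: 4.08
eef_pos: [496.7, 148.6, 180.0]
tcp_rot: [3.141, -0.0, 0.303]
ft_force: [-1.0, 1.3, 0.4]
opening: 0.57
grip_force: 30.0
```

Emit:
{"api": "send_rows", "payload": {"series": "0 0 -.2 0 0 0;0 0 -.3 0 0 0;0 0 -.4 0 0 0;0 0 -.5 0 0 0;0 0 0 0 0 0"}}

```text
t: 4.7
eef_pos: [497.2, 148.7, 266.4]
tcp_rot: [3.141, -0.004, 0.303]
ft_force: [-0.5, -1.3, -0.2]
opening: 0.567
grip_force: 30.0
```

Emit:
{"api": "send_rows", "payload": {"series": "-.19 .4 0 0 0 0;-.38 .8 0 0 0 0;-.38 .8 0 0 0 0;-.38 .8 0 0 0 0;-.38 .8 0 0 0 0"}}

```text
t: 5.32
eef_pos: [462.5, -89.7, 263.5]
tcp_rot: [-3.141, 0.001, 0.303]
ft_force: [-0.2, -0.3, -0.6]
opening: 0.566
grip_force: 30.0
```

Emit:
{"api": "send_rows", "payload": {"series": "-.38 .8 0 0 0 0;-.38 .8 0 0 0 0;-.19 .4 0 0 0 0;0 0 0 0 0 0;0 0 0 0 0 0"}}

```text
t: 5.95
eef_pos: [444.4, -219.0, 263.6]
tcp_rot: [-3.141, 0.001, 0.303]
ft_force: [0.1, -0.0, -1.4]
opening: 0.564
grip_force: 30.0
```

Run:
```python
from h import *
d=cam('wrist'); save(d,'w3.png'); s=env.state(); print(s['t'],s['eef_pos'],s['tcp_rot'],s['opening'])
h=cv2.cvtColor(d['color'],cv2.COLOR_RGB2HSV); m=(h[:,:,1]<40)&(h[:,:,2]>90)
u,v=np.meshgrid(np.arange(640),np.arange(480)); uv=np.c_[u.ravel(),v.ravel()];P=depthpts(d,uv).reshape(480,640,3)
m&=(P[:,:,2]<16)&(d['z_map']>0)&(np.hypot(P[:,:,0]-445,P[:,:,1]+219)<75); Q=P[m]
print(m.sum(),Q.min(0),Q.max(0),np.median(Q[:,2]))
p=np.argwhere(m)[:,::-1]; (c,r)=cv2.minEnclosingCircle(plane(d,p,6)[:,:2].astype(np.float32)); print(c,r)
```

```text
6.0 [ 444.5255158  -218.78987865  263.77004107] [-3.14100004e+00  3.88113805e-04  3.03488961e-01] 0.5675133545099803
7375 [ 398.24949418 -278.81941127   -2.99217847] [ 501.90384864 -160.8471196    10.79465591] 4.021810630270295
(444.1880798339844, -219.29417419433594) 58.04423141479492
```

View pics/w3.png

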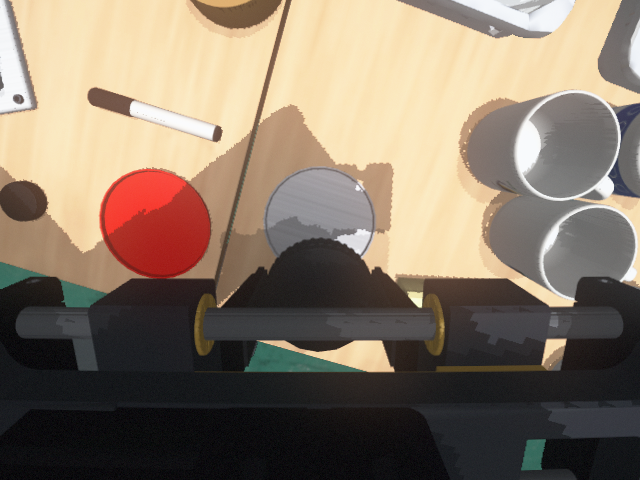

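The wrist view shows the steel tray centred at (320,220), the held cap at (320,290) above it and the red tray clear to the left. I'll lower now.

Emit:
{"api": "send_rows", "payload": {"series": "0 0 .7 0 0 0;0 0 .8 0 0 0;0 0 .7 0 0 0;0 0 .5 0 0 0;0 0 .2 0 0 0"}}

```text
t: 6.62
eef_pos: [444.5, -218.6, 88.7]
tcp_rot: [-3.14, 0.001, 0.304]
ft_force: [0.0, 0.1, 0.2]
opening: 0.566
grip_force: 30.0
```

Emit:
{"api": "send_rows", "payload": {"series": "0 0 .04 0 0 0;0 0 .03 0 0 0;0 0 0 0 0 0"}}

```text
t: 7.0
eef_pos: [444.8, -219.8, 86.6]
tcp_rot: [3.14, -0.001, 0.303]
ft_force: [-0.3, 0.9, -0.8]
opening: 0.569
grip_force: 30.0
```

Emit:
{"api": "send_rows", "payload": {"series": "0 0 .015 0 0 0;0 0 .01 0 0 0;0 0 0 0 0 0"}}

```text
t: 7.38
eef_pos: [444.5, -219.8, 84.4]
tcp_rot: [3.141, 0.0, 0.303]
ft_force: [0.5, -0.7, -0.3]
opening: 0.565
grip_force: 30.0
```

Emit:
{"api": "send_rows", "payload": {"series": "0 0 .01 0 0 0;0 0 0 0 0 0"}}

```text
t: 7.62
eef_pos: [444.6, -219.8, 84.0]
tcp_rot: [3.141, -0.0, 0.303]
ft_force: [-1.1, 0.4, 5.4]
opening: 0.567
grip_force: 30.0
```

Contact shows as 5.4 N upward. I'll open part way so the fingers stay inside the rim, then rise.

Emit:
{"api": "send_rows", "payload": {"series": "0 0 0 0 0 0;0 0 0 0 0 0;0 0 0 0 0 0;0 0 0 0 0 0", "fingers": 0.7}}

```text
t: 8.12
eef_pos: [444.6, -219.7, 83.7]
tcp_rot: [3.142, 0.0, 0.303]
ft_force: [0.1, 0.2, -0.8]
opening: 0.701
grip_force: 0.0
```

Emit:
{"api": "send_rows", "payload": {"series": "0 0 -.2 0 0 0;0 0 -.5 0 0 0;0 0 -.9 0 0 0;0 0 -.9 0 0 0;0 0 -.9 0 0 0"}}

```text
t: 8.75
eef_pos: [444.1, -219.4, 290.5]
tcp_rot: [3.141, -0.0, 0.303]
ft_force: [0.7, -0.1, 0.4]
opening: 0.698
grip_force: 0.0
```

```bash
cat > c.py <<'E'
from h import *
d=cam('wrist'); s=env.state(); print(s['t'],s['eef_pos'],s['tcp_rot'],s['joints'].round(2),s['opening'])
u,v=np.meshgrid(np.arange(640),np.arange(480)); uv=np.c_[u.ravel(),v.ravel()];P=depthpts(d,uv)
m=(P[:,2]>18)&(P[:,2]<30)&(d['z_map'].ravel()>150)&(np.hypot(P[:,0]-445,P[:,1]+219)<50); Q=P[m];print(m.sum(),Q.min(0),Q.max(0),np.median(Q,0))
E
python3 c.py
```

```text
8.8 [ 445.4883688  -220.16406461  296.70702652] [ 3.13401437 -0.00603244  0.30306806] [-0.59  0.3   1.86 -0.    0.97  0.68] 0.6996095753744925
2024 [ 417.52735856 -247.07859762   18.0358291 ] [ 471.31938308 -192.60248366   26.74346776] [ 445.25613394 -219.34897931   23.91289849]
```

The cap lies flat in the tray (top at z=24, centred at 445,-219). I'll return to the lens and pre-turn counter-clockwise.

Emit:
{"api": "send_rows", "payload": {"series": ".19 -.4 0 0 0 0;.38 -.8 0 0 0 0;.38 -.8 0 0 0 0;.38 -.8 0 0 0 0;.38 -.8 0 0 0 0", "fingers": 1}}

```text
t: 9.43
eef_pos: [477.8, 18.8, 288.4]
tcp_rot: [3.141, -0.001, 0.303]
ft_force: [0.8, -1.1, -0.1]
opening: 0.998
grip_force: 0.0
```

Emit:
{"api": "send_rows", "payload": {"series": ".38 -.8 0 0 0 0;.38 -.8 0 0 0 0;.19 -.4 0 0 0 0;0 0 0 0 0 -1;0 0 0 0 0 -1"}}

```text
t: 10.05
eef_pos: [496.3, 149.1, 288.1]
tcp_rot: [3.141, -0.0, 0.659]
ft_force: [-0.1, 0.3, 0.4]
opening: 1.001
grip_force: 0.0
```

Emit:
{"api": "send_rows", "payload": {"series": "0 0 0 0 0 -1;0 0 0 0 0 -1;0 0 0 0 0 0;0 0 0 0 0 0"}}

```text
t: 10.55
eef_pos: [496.6, 148.6, 287.9]
tcp_rot: [3.141, -0.0, 0.997]
ft_force: [0.3, 0.5, 0.5]
opening: 1.001
grip_force: 0.0
```

```bash
cat > l.py <<'E'
from h import *
import sys
d=cam('wrist'); save(d,sys.argv[1]); s=env.state(); print(s['t'],s['eef_pos'],s['tcp_rot'],s['joints'].round(2),s['moment'])
u,v=np.meshgrid(np.arange(640),np.arange(480)); uv=np.c_[u.ravel(),v.ravel()];P=depthpts(d,uv)
ok=(d['z_map'].ravel()>130)&(np.hypot(P[:,0]-497,P[:,1]-148)<45)
for lo,hi in((113.5,120),(93,100),(79,85)):
    m=ok&(P[:,2]>lo)&(P[:,2]<hi); Q=P[m]
    if m.sum()>20:
        c,r=cv2.minEnclosingCircle(Q[:,:2].astype(np.float32)); print(lo,m.sum(),np.median(Q[:,2]),c,r)
E
python3 l.py w4.png
```

```text
10.6 [496.61907382 148.56793081 287.88812103] [ 3.14140522e+00 -4.02274901e-05  9.97773638e-01] [ 0.16  0.35  1.82 -0.    0.97  0.74] [-0.04148878 -0.06422482 -0.01615933]
113.5 621 115.805806821945 (496.35797119140625, 147.81361389160156) 21.946537017822266
93 592 96.82070899177117 (496.3150939941406, 147.9148406982422) 26.66423988342285
79 361 81.77463166720918 (496.67156982421875, 148.38343811035156) 29.13965606689453
```

View pics/w4.png

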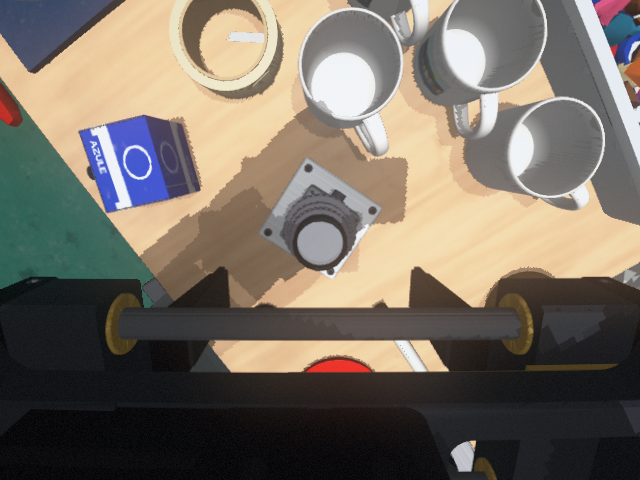

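The wrist view shows the uncapped lens at (320,243), with the iris ring rim visible around (322,222); the fit puts the axis at about (496.7,148.0). I'll descend.

Emit:
{"api": "send_rows", "payload": {"series": "-.007 .008 .7 0 0 0;0 0 .7 0 0 0;0 0 .5 0 0 0;0 0 .3 0 0 0;0 0 0 0 0 0"}}

```text
t: 11.22
eef_pos: [496.6, 147.9, 154.8]
tcp_rot: [-3.14, 0.002, 0.999]
ft_force: [0.3, 1.0, -0.0]
opening: 0.999
grip_force: 0.0
```

Emit:
{"api": "send_rows", "payload": {"series": "0 0 .05 0 0 0;0 0 .05 0 0 0;0 0 0 0 0 0;0 0 0 0 0 0"}}

```text
t: 11.72
eef_pos: [496.9, 148.0, 150.0]
tcp_rot: [3.141, -0.0, 1.001]
ft_force: [0.9, 1.0, 0.3]
opening: 1.001
grip_force: 0.0
```

Run:
```python
from h import *
d=cam('side'); s=env.state(); print(s['eef_pos'],s['tcp_rot'],s['ft_force'],s['moment'])
cv2.imwrite('pics/s2.png',cv2.resize(d['color'][230:390,240:440,::-1],None,fx=4,fy=3.75 if 0 else 3.75)[:600])
```

```text
[496.94830814 147.98038551 149.94757182] [ 3.14123493e+00 -1.80764014e-04  1.00091266e+00] [ 0.1101393  -0.17058828  0.46318649] [-0.02044764 -0.05795591 -0.06629249]
```

View pics/s2.png

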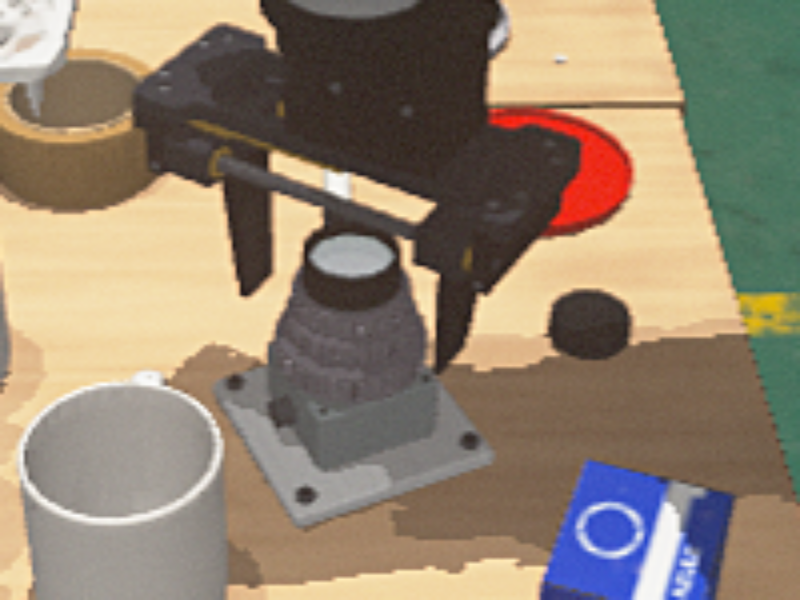

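The side crop shows the open fingers straddling the lens, tips near (250,290) and (440,365), clear on both sides. I'll go 1 mm lower and close.

Emit:
{"api": "send_rows", "payload": {"series": "0 0 .015 0 0 0;0 0 0 0 0 0;0 0 0 0 0 0;0 0 0 0 0 0;0 0 0 0 0 0", "fingers": 0.5}}

```text
t: 12.4
eef_pos: [496.9, 148.0, 148.8]
tcp_rot: [3.141, 0.0, 1.001]
ft_force: [0.8, 0.2, -0.9]
opening: 0.602
grip_force: 30.0
```

```bash
cat > s.py <<'E'
from cell import env
s=env.state();print(round(s['t'],2),s['eef_pos'].round(1),s['tcp_rot'].round(4),s['ft_force'].round(1),s['moment'].round(3),round(s['opening'],3),s['grip_force'],s['joints'][5].round(3),s['tau'].round(3)[5])
E
python3 s.py
```

```text
12.4 [496.9 148.  148.8] [3.1415 0.     1.0009] [ 0.8  0.2 -0.9] [-0.061 -0.096 -0.022] 0.602 30.000063478946686 0.732 0.002
```

Emit:
{"api": "send_rows", "payload": {"series": "0 0 0 0 0 .2;0 0 0 0 0 .3;0 0 0 0 0 .4;0 0 0 0 0 .1;0 0 0 0 0 0"}}

```text
t: 13.02
eef_pos: [496.9, 147.9, 148.8]
tcp_rot: [3.141, -0.0, 0.827]
ft_force: [1.6, -0.4, 0.1]
opening: 0.597
grip_force: 30.0
```

```bash
python3 s.py
```

```text
13.03 [496.9 147.9 148.8] [ 3.1415 -0.      0.8266] [ 1.6 -0.4  0.1] [-0.161 -0.122 -0.053] 0.597 30.00004917383194 0.906 0.081
```

Emit:
{"api": "send_rows", "payload": {"series": "0 0 0 0 0 .3;0 0 0 0 0 .4;0 0 0 0 0 .4;0 0 0 0 0 .2"}}

```text
t: 13.52
eef_pos: [497.0, 147.9, 148.8]
tcp_rot: [3.141, -0.0, 0.599]
ft_force: [-0.1, -1.7, -0.3]
opening: 0.598
grip_force: 30.0
```

```bash
python3 s.py
```

```text
13.53 [497.  147.9 148.8] [ 3.1414e+00 -1.0000e-04  5.9890e-01] [-0.1 -1.7 -0.3] [-0.282 -0.204  0.087] 0.598 29.999701380729675 1.134 -0.088
```

Emit:
{"api": "send_rows", "payload": {"series": "0 0 0 0 0 .2;0 0 0 0 0 .1;0 0 0 0 0 0"}}

```text
t: 13.9
eef_pos: [497.0, 147.9, 148.8]
tcp_rot: [3.141, -0.0, 0.547]
ft_force: [1.1, -2.1, -1.2]
opening: 0.6
grip_force: 30.0
```

```bash
python3 s.py
```

```text
13.9 [497.  147.9 148.8] [ 3.1414e+00 -1.0000e-04  5.4710e-01] [ 1.1 -2.1 -1.2] [-0.481 -0.317 -0.04 ] 0.6 29.999951720237732 1.186 0.054
```

Emit:
{"api": "send_rows", "payload": {"series": "0 0 0 0 0 .1;0 0 0 0 0 .1;0 0 0 0 0 .1"}}

```text
t: 14.28
eef_pos: [496.9, 147.9, 148.8]
tcp_rot: [3.141, -0.0, 0.494]
ft_force: [2.5, -3.9, -1.0]
opening: 0.606
grip_force: 30.0
```

```bash
python3 s.py
```

```text
14.28 [496.9 147.9 148.8] [ 3.1414 -0.      0.4937] [ 2.5 -3.9 -1. ] [-0.627 -0.398  0.096] 0.606 29.999591410160065 1.239 -0.148
```

Emit:
{"api": "send_rows", "payload": {"series": "0 0 0 0 0 .1;0 0 0 0 0 .1"}}

```text
t: 14.52
eef_pos: [497.0, 147.9, 148.8]
tcp_rot: [3.141, -0.0, 0.459]
ft_force: [2.6, -4.5, -0.7]
opening: 0.603
grip_force: 30.0
```

```bash
python3 s.py
```

```text
14.53 [497.  147.9 148.8] [ 3.1414e+00 -1.0000e-04  4.5870e-01] [ 2.6 -4.5 -0.7] [-0.752 -0.48   0.05 ] 0.603 29.999516308307648 1.274 -0.145
```

Emit:
{"api": "send_rows", "payload": {"series": "0 0 0 0 0 .1;0 0 0 0 0 .1"}}

```text
t: 14.78
eef_pos: [496.9, 147.9, 148.8]
tcp_rot: [3.141, -0.0, 0.424]
ft_force: [3.1, -3.9, -2.1]
opening: 0.6
grip_force: 30.0
```

```bash
python3 s.py
```

```text
14.78 [496.9 147.9 148.8] [ 3.1414e+00 -1.0000e-04  4.2390e-01] [ 3.1 -3.9 -2.1] [-0.863 -0.512  0.118] 0.6 29.999683499336243 1.309 -0.145
```

Emit:
{"api": "send_rows", "payload": {"series": "0 0 0 0 0 .08;0 0 0 0 0 .07"}}

```text
t: 15.02
eef_pos: [497.0, 147.9, 148.8]
tcp_rot: [3.141, -0.0, 0.398]
ft_force: [3.2, -5.2, -0.7]
opening: 0.602
grip_force: 30.0
```

```bash
python3 s.py
```

```text
15.03 [497.  147.9 148.8] [ 3.1414e+00 -1.0000e-04  3.9800e-01] [ 3.2 -5.2 -0.7] [-0.932 -0.517  0.024] 0.602 29.999789893627167 1.335 -0.061
```

Emit:
{"api": "send_rows", "payload": {"series": "0 0 0 0 0 .08;0 0 0 0 0 .08"}}

```text
t: 15.28
eef_pos: [496.9, 147.9, 148.8]
tcp_rot: [3.141, -0.0, 0.37]
ft_force: [2.7, -3.6, -1.5]
opening: 0.599
grip_force: 30.0
```

```bash
python3 s.py
```

```text
15.28 [496.9 147.9 148.8] [ 3.1414e+00 -1.0000e-04  3.7020e-01] [ 2.7 -3.6 -1.5] [-0.877 -0.492  0.302] 0.599 29.999543130397797 1.363 0.042
```

Emit:
{"api": "send_rows", "payload": {"series": "0 0 0 0 0 0"}}

```text
t: 15.4
eef_pos: [496.9, 147.9, 148.8]
tcp_rot: [3.141, -0.0, 0.371]
ft_force: [2.7, -3.8, -1.5]
opening: 0.603
grip_force: 30.0
```

```bash
python3 s.py; python3 -c "
from cell import env
for _ in range(3): env.read_camera('wrist'); s=env.state(); print(s['moment'],s['tau'][5])"
```

```text
15.4 [496.9 147.9 148.8] [ 3.1413e+00 -1.0000e-04  3.7060e-01] [ 2.7 -3.8 -1.5] [-0.882 -0.528  0.209] 0.603 29.999787211418152 1.362 0.284
[-0.90008724 -0.4868122   0.19590679] 0.21117380820214748
[-0.88904352 -0.49278347  0.16819063] 0.19455896224826574
[-0.87757583 -0.61617654  0.26421583] 0.1918021123856306
```

The moment now holds at about 0.2 N m at rest, where it used to relax, so this looks like the stop. I'll push slightly to confirm.

Emit:
{"api": "send_rows", "payload": {"series": "0 0 0 0 0 .03;0 0 0 0 0 0"}}

```text
t: 15.8
eef_pos: [497.0, 147.9, 148.8]
tcp_rot: [3.141, -0.0, 0.366]
ft_force: [2.8, -5.1, -0.6]
opening: 0.6
grip_force: 30.0
```

```bash
cat > r.py <<'E'
from cell import env
import numpy as np
L=[]
for _ in range(4): env.read_camera('wrist'); s=env.state(); L.append(np.r_[s['moment'],s['tau'][5]])
print(s['t'],s['tcp_rot'][2],np.mean(L,0).round(3),np.std(L,0).round(3))
E
python3 s.py; python3 r.py
```

```text
15.8 [497.  147.9 148.8] [ 3.1412e+00 -1.0000e-04  3.6630e-01] [ 2.8 -5.1 -0.6] [-0.898 -0.505  0.57 ] 0.6 29.999856054782867 1.367 0.605
16.0 0.366310600016692 [-0.862 -0.51   0.613  0.574] [0.02  0.023 0.022 0.003]
```

It rose by 0.4 N m in 0.3°, so this is the stop, and the moment stayed below slip at 0.61. I'll ease off now.

Emit:
{"api": "send_rows", "payload": {"series": "0 0 0 0 0 -.022;0 0 0 0 0 0"}}

```text
t: 16.25
eef_pos: [496.9, 147.9, 148.8]
tcp_rot: [3.141, 0.0, 0.37]
ft_force: [2.6, -3.3, -0.6]
opening: 0.602
grip_force: 30.0
```

```bash
python3 r.py
```

```text
16.45 0.3695610797774431 [-0.891 -0.532  0.35   0.331] [0.019 0.021 0.026 0.002]
```

Emit:
{"api": "send_rows", "payload": {"series": "0 0 0 0 0 0;0 0 0 0 0 0;0 0 0 0 0 0;0 0 0 0 0 0", "fingers": 0.95}}

```text
t: 16.95
eef_pos: [496.8, 148.0, 148.8]
tcp_rot: [-3.142, 0.0, 0.369]
ft_force: [-0.2, -0.1, 1.2]
opening: 0.934
grip_force: 0.0
```

Emit:
{"api": "send_rows", "payload": {"series": "0 0 -.3 0 0 0;0 0 -.6 0 0 0;0 0 -.8 0 0 0;0 0 -.6 0 0 0;0 0 0 0 0 0"}}

```text
t: 17.58
eef_pos: [497.3, 148.1, 289.2]
tcp_rot: [3.141, -0.005, 0.369]
ft_force: [-0.1, -0.9, 0.2]
opening: 0.95
grip_force: 0.0
```

```bash
python3 s.py
python3 - <<'E'
from h import *
L=[]
for i in range(4):
    d=cam('wrist')
    u,v=np.meshgrid(np.arange(640),np.arange(480)); uv=np.c_[u.ravel(),v.ravel()];P=depthpts(d,uv)
    ok=(d['z_map'].ravel()>130); r=np.hypot(P[:,0]-496.6,P[:,1]-148)
    L.append((np.median(P[ok&(r<6),2]),np.median(P[ok&(r>20)&(r<21.5)&(P[:,2]>113),2])))
print(np.mean(L,0)); save(d,'w5.png'); save(cam('top'),'t5.png')
E
```

```text
17.57 [497.3 148.1 289.2] [ 3.1407 -0.0047  0.3694] [-0.1 -0.9  0.2] [-0.016 -0.016 -0.028] 0.95 0.0 1.363 -0.001
[111.64647657 115.87843217]
```

View pics/t5.png

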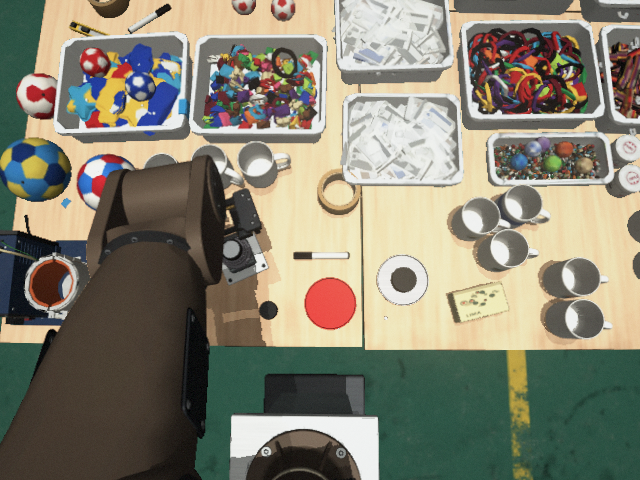

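The top view shows the cap in the steel tray at (403,279), with the marker, red tray, small cap and carton where they were. The glass stands at about 111.8 mm, so the ring is home.

```bash
python3 -c "
from cell import env
print(env.job_done())"
```

```text
the job is handed in; nothing more can be done
None
```

I handed in the job: the cap lies open side down in the steel tray, and the iris ring was turned about 36° clockwise to its stop. The moment briefly reached 0.6 N m there, above the 0.5 N m advised but below the barrel's 0.8 N m slip; I eased it to 0.35 N m before letting go.

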